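# Clip the self-closing tweezers onto the pink casting

## Robot

A 6-joint arm with a two-finger parallel gripper is mounted at the origin on the work surface. World frame = base frame: x ahead of the robot, y to its left, z up, the work surface at z = 0. Lengths are in mm, angles in rad, forces in N, time in s.
With the tool pointing down it reaches from about 350 to 975 mm from the base axis. Payload 7.1 kg.
Tool frame: the origin (TCP) lies on the centre line of the jaws, within the pads' length; the fingertips stand 8 mm ahead of it and the grasp point (between the pads) lies 11 mm behind it; z points along the fingers, x is the direction in which the jaws open and shut, and the axes are right-handed (so a half turn about z gives the same grasp; the last joint's range is limited). The gripper opens to 88 mm and grips with 3 to 60 N. Pads are 20 mm wide; open, the fingers measure 115 mm over their backs; the gripper's body (75 mm by 178 mm) begins 61 mm behind the grasp point.
Start: joints at [1.191, 0.423, 1.63, -0, 1.089, -0.019], TCP at [220.607, 584.754, 230.675] pointing down, gripper open.
Joint ranges: [-3, 3], [-0.9, 2.11], [0.09, 2.58], [-1.31, 4.45], [0.11, 2.69], [-2.54, 2.54]. Speed limits (rad/s): [2.39, 2.39, 3.01, 3.14, 3.14, 3.14].

## Interface

Orientations are given as a rotation vector (axis times angle).
In Python, from workcell import ctrl gives the robot as it stands.
- The arm moves only by the shell command python3 -m handwheel 'ROWS'. ROWS is JSON, a list of rows, each a list of 3 entries, a list of its own where there are three numbers: the turn, a rotation vector about the tool's x, y, z in rad, then the shift along the tool's x, y, z in mm, then the opening, from 0 (shut) to 1 (fully open). In form: [[[ax, ay, az], [tx, ty, tz], jaw], ...]. A call has exactly 10 rows; each row shifts and turns the pose as measured when the row begins, along the tool's axes as they then stand; what a row does not reach is not made up. A row lasts 1/12 s, in which the tool goes at most 41.7 mm and 7.16 degrees, less where a joint would pass 70% of its speed; a pose out of reach is approached as far as the arm can. A call with a gripper value outside its range is refused whole. The fingers move at their own pace and stop on an object; the grip force is fixed at half the most. Time passes only in rows, so rows that do not move let the fingers close, or fill a call up. It gives the time, the measured TCP pose, the force and the opening at its end, in the units of the state.
- ctrl.get_obs(): the state, without advancing time (a new reading comes with each control period).
- ctrl.get_image(name): name is "side" or "top" or "wrist"; returns a dict with "pixels" (420x560x3 uint8, red, green, blue), "camera_matrix" (3x3 intrinsics, pixels), "rvec" (rotation vector, rad) and "tvec" (3), from world to camera coordinates, as OpenCV has them. Camera axes: x right, y down, z forward; pixel columns grow to the right and rows downward; lengths in mm; the calibration is good to about 2 mm. A picture is of the moment at which its call begins. There is no depth.
- ctrl.close_job(): hands the job in, once; it reports no verdict.
Trained networks look in a picture, given as the dict that the camera call returned (one of the last four; its "shot" number tells which), for a name from the list of things; names that differ only in an ending like _2 or _b are one class to them, and where a whole thing is asked for, a point or a joint stands for the part that bears it (a point fixed in the world has none). Each returns a list of dicts, best first, with "score" (0 to 1); they miss things now and then, are a little off and sometimes report something else, mostly with a low value. They report only what shows in the picture. A call takes as long as a camera call. They do not tell look-alikes from the thing itself.
- ctrl.look_for(picture, query): "position" ([x, y, z] in mm, in the coordinates of the camera as it stood for that picture, good to about 4 mm: the middle of the surface that is visible of it).
- ctrl.spot_point(picture, query): "position" ([x, y, z] in mm, in the coordinates of the camera as it stood for that picture, good to about 4 mm: a listed point, or the origin of a listed thing).
The state is a dict: "t": time; "qpos": joint angles; "qvel": joint speeds; "joint_torque": joint torques, N m; "ee_pos": TCP position; "orientation": TCP orientation; "ft_force": force on the tool from outside, world axes, zero at the start; "moment": the same for the moment, N m; "width": finger opening in mm.
Only numpy, scipy, OpenCV 4.12 (cv2) and the standard library are available. Lean on these libraries where they do the work, as an engineer would, in place of code of your own. Each camera call takes 0.05 s, during which the arm holds its last target.

## Task

In the casting shed, take the self-closing tweezers off their stand by squeezing the two orange pads together, which opens the jaws, and clip them onto the sprue of the pink casting so that they grip it by themselves, as a handle for painting it later. Set them upright and square on the sprue, near its middle, with the jaws well down over it, then let go; leave the pink casting standing about where it is and do not disturb the cream or the turquoise one.

Things in the scene. Friction and masses are not known exactly. Their poses are not given: they have to be found in the camera images.
- tweezers_grip (a point): Upright self-closing tweezers, 119 mm tall, 18 mm thick (x), 70 g: midway between their 2 orange pads, 80 mm above the jaw ends, 39 mm below the top. z up, y from pad to pad; a half turn about z is the same. Pads 18 mm wide (x), 24 mm high; 49 mm over their outer faces at rest on an 8 mm tab, 40 mm squeezed to a stop, faces then parallel. Full squeeze about 10 N, more does no harm; springs back.
- tweezers_jaws (a point): Midway between the tweezers' 2 dark steel jaws, 12 mm above their lower ends, 68 mm below the pads' point. Jaws 24 mm high, 16 mm wide (x), 4 mm thick; they open along y, 33 mm apart at full squeeze; shut with about 2 N. At the start they hold the metal tab (8 x 24 mm, top 52 mm above the table) of a wooden stand fixed to the table, jaw ends on its top, 20 mm above the table.
- pink_sprue (a point): Centre of the pink casting's sprue, 34 mm above the table: an upright pink tab 24 mm wide (x), 8 mm thick (y), 32 mm high, z up, in the middle of a loose round casting with a ring of paler petals, 70 mm across, 18 mm high (petals 21 mm), about 160 g, on the table. A half turn about z is the same.
- cream_sprue (a point): The sprue of the cream casting with pale rays (a bystander), of the same sizes; this point is the centre of its tab.
- turquoise_sprue (a point): The sprue of the turquoise casting with round studs (a bystander), of the same sizes; this point is the centre of its tab.
Things that resemble listed ones, but are neither listed nor needed, are in the scene too. Leave any red look-alike of the part that bears tweezers_grip alone. There is more than one size of the part that bears pink_sprue; the job needs the larger.

How it is judged:
By the outcome, as a careful person would: the job done as asked, in the order asked, and still so for the second after the job is handed in, with the robot touching nothing.
It also fails if it takes over 37 s, if anything falls off the work surface, if the arm or the gripper's body presses on something with over 40 N, if the wrist force passes 120 N, or if a joint passes its speed limit or range.

## Working session

There is one attempt and no reset: what is moved stays moved. The work goes in short steps, Python scripts to look and compute and a shell command to move; the robot and the scene stay as the last step left them, time stands still between calls to the robot, and variables do not carry over. Pictures are saved under pics/ and viewed, and the job is handed in when it is done.

```bash
ls; mkdir -p pics; cat > h.py <<'E'
import numpy as np, cv2
from workcell import ctrl
def save(im,n): cv2.imwrite('pics/'+n+'.png',cv2.cvtColor(im['pixels'],cv2.COLOR_RGB2BGR))
def w(im,p):
    R=cv2.Rodrigues(np.array(im['rvec'],float))[0]; return R.T@(np.array(p)-np.array(im['tvec']).ravel())
def px(im,P):
    return cv2.projectPoints(np.array(P,float).reshape(-1,3),np.array(im['rvec'],float),np.array(im['tvec'],float),np.array(im['camera_matrix'],float),None)[0].reshape(-1,2)
def ray(im,uv,z):
    R=cv2.Rodrigues(np.array(im['rvec'],float))[0];t=np.array(im['tvec']).ravel()
    c=-R.T@t; d=R.T@np.linalg.inv(im['camera_matrix'])@np.array([uv[0],uv[1],1.]); return c+d*(z-c[2])/d[2]
def spots(im,names,f='spot_point'):
    for n in names:
        for r in getattr(ctrl,f)(im,n)[:5]:
            P=w(im,r['position']); print(n,round(r['score'],2),P.round(0),px(im,P)[0].round(0))
E
python3 - <<'E'
from h import *
for n in ['top','side','wrist']:
    im=ctrl.get_image(n); save(im,n+'0'); print(n)
    spots(im,['tweezers_grip','tweezers_jaws','pink_sprue','cream_sprue','turquoise_sprue'])
o=ctrl.get_obs();print(o['t'],o['ee_pos'],o['orientation'],o['width'])
E
```

```text
pics
top
tweezers_grip 0.69 [ 548. -277.  100.] [416. 194.]
tweezers_grip 0.68 [ 431. -232.   80.] [393. 247.]
tweezers_jaws 0.68 [ 548. -279.   32.] [407. 196.]
tweezers_jaws 0.52 [ 429. -236.    8.] [385. 246.]
pink_sprue 0.69 [418. 341.  28.] [137. 246.]
pink_sprue 0.61 [507. 268.  34.] [170. 208.]
cream_sprue 0.66 [468.  67.  35.] [257. 227.]
turquoise_sprue 0.84 [628.  52.  34.] [266. 158.]
side
tweezers_grip 0.86 [ 430. -233.   82.] [230. 339.]
tweezers_grip 0.64 [ 548. -278.  103.] [305. 354.]
tweezers_jaws 0.94 [ 550. -281.   32.] [305. 373.]
tweezers_jaws 0.75 [ 427. -234.   13.] [232. 358.]
pink_sprue 0.6 [414. 340.  33.] [224. 139.]
pink_sprue 0.59 [502. 263.  39.] [260. 155.]
cream_sprue 0.81 [472.  69.  37.] [250. 216.]
turquoise_sprue 0.67 [626.  52.  34.] [322. 218.]
wrist
pink_sprue 0.75 [415. 338.  29.] [165. 379.]
0.9 [220.59480177 584.7627061  230.68286531] [-2.58392197e+00 -1.78685769e+00  1.06036296e-05] 87.67141246366438
```

View pics/top0.png

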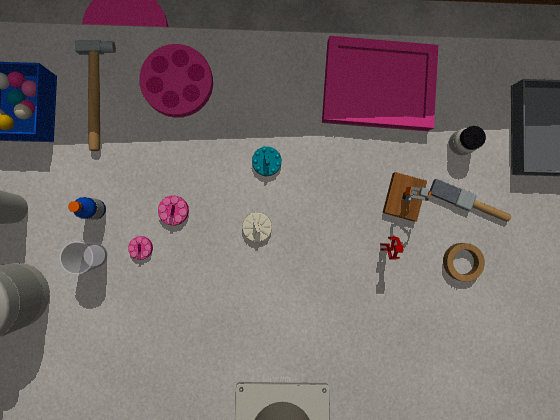

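View pics/side0.png

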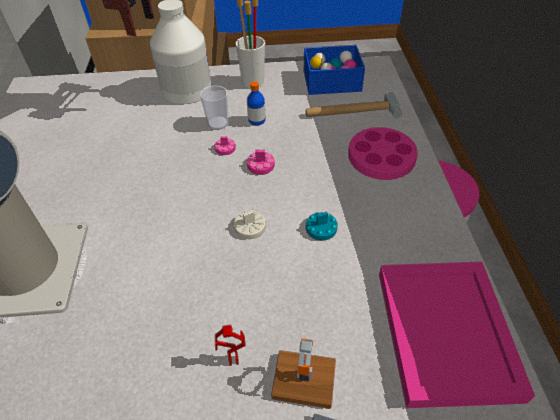

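View pics/wrist0.png

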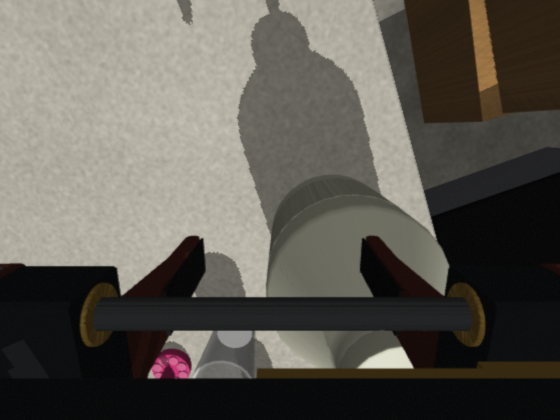

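```bash
python3 - <<'E'
import cv2
a=cv2.imread('pics/top0.png');
cv2.imwrite('pics/t0a.png',cv2.resize(a[150:290,350:490],None,fx=4,fy=4,interpolation=2))
cv2.imwrite('pics/t0b.png',cv2.resize(a[170:290,100:240],None,fx=4,fy=4,interpolation=2))
E
```

```text
(no output)
```

View pics/t0a.png

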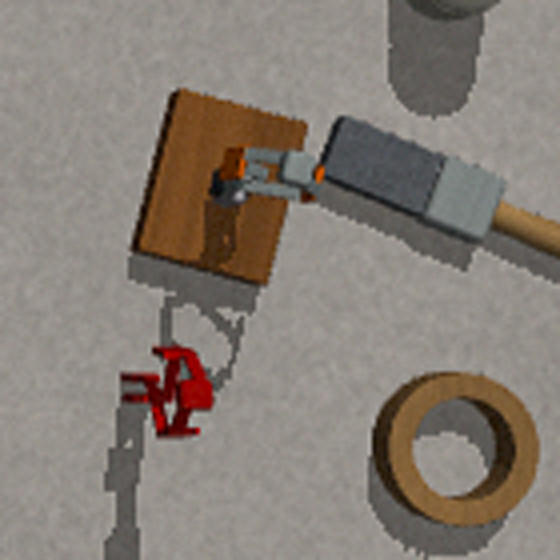

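View pics/t0b.png

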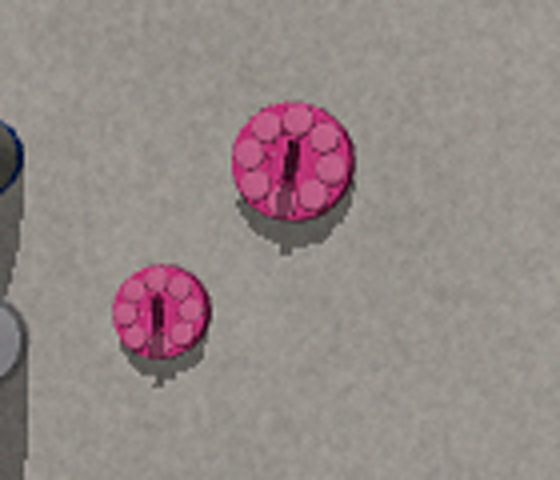

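The top view shows the stand with the tweezers at about (409,194) and the red look-alike at (393,247). The larger pink casting is at (173,210) and the smaller one at (140,247). Next I'll measure yaws.

```bash
cat >> h.py <<'E'
def pose():
    o=ctrl.get_obs(); R=cv2.Rodrigues(np.array(o['orientation'],float))[0]; return np.array(o['ee_pos']),R,o
def goto(P,yaw):
    """print tool-frame shift to P and turn so that tool x is at yaw (deg, mod 180), tool down"""
    p,R,o=pose(); best=None
    for y in (yaw,yaw+180):
        a=np.radians(y); x=np.array([np.cos(a),np.sin(a),0]); z=np.array([0,0,-1.]); T=np.c_[x,np.cross(z,x),z]
        rv=cv2.Rodrigues(R.T@T)[0].ravel()
        print('turn',rv.round(4),'q6',round(o['qpos'][5],2))
    print('shift tool',(R.T@(np.array(P)-p)).round(1),'tcp',p.round(1),'toolx yaw',np.degrees(np.arctan2(R[1,0],R[0,0])).round(2),'tilt',R[:,2].round(3),'t',o['t'],'w',o['width'],'F',np.round(o['ft_force'],1))
E
python3 - <<'E'
from h import *
im=ctrl.get_image('top')
f=lambda u,v,z,ox,oy:ray(im,(ox+(u+.5)/4-.5,oy+(v+.5)/4-.5),z)
c=[f(*q,20,350,150) for q in [(178,88),(306,122),(264,284),(135,245)]]
print(np.round(c,1),np.mean(c,axis=0))
for i in range(4):
    d=c[(i+1)%4]-c[i]; print(np.degrees(np.arctan2(d[1],d[0])),np.hypot(*d[:2]))
a,b=f(294,140,50,100,170),f(288,182,50,100,170)
print(a,b,np.degrees(np.arctan2(*(a-b)[:2][::-1])))
big=[f(*q,18,100,170) for q in [(234,160),(355,160),(293,102),(293,218)]];print(np.round(big,1))
goto([548,-278,250],75)
E
```

```text
[[ 606.4 -252.    20. ]
 [ 588.2 -328.4   20. ]
 [ 491.9 -303.9   20. ]
 [ 513.  -227.3   20. ]] [ 549.87347344 -277.89544874   20.        ]
-103.39947129717362 78.51084643431832
165.72772765194378 99.40067488093568
74.58412397667773 79.39516470653206
-14.792682754192858 96.62413683549546
[514.00042203 257.48465872  50.        ] [490.29636011 259.99805646  50.        ] -6.052591790722206
[[503.3 298.6  18. ]
 [505.  228.7  18. ]
 [537.9 265.8  18. ]
 [470.5 263.4  18. ]]
turn [ 0.     0.    -0.099] q6 -0.02
turn [ 0.     -0.      3.0426] q6 -0.02
shift tool [-691.6  610.9  -19.3] tcp [220.6 584.7 230.7] toolx yaw 69.33 tilt [ 0. -0. -1.] t 0.95 w 88.01729705435619 F [ 0.6 -0.2  0. ]
```

```bash
python3 -m handwheel '[[[0,0,-0.02],[-30,26.5,0],1],[[0,0,-0.02],[-30,26.5,0],1],[[0,0,-0.02],[-30,26.5,0],1],[[0,0,-0.02],[-30,26.5,0],1],[[0,0,-0.02],[-30,26.5,0],1],[[0,0,0],[-30,26.5,0],1],[[0,0,0],[-30,26.5,0],1],[[0,0,0],[-30,26.5,0],1],[[0,0,0],[-30,26.5,0],1],[[0,0,0],[-30,26.5,0],1]]'
python3 - <<'E'
from h import *
goto([549,-278,230],75.4)
E
```

```text
t: 1.78
ee_pos: [393.1, 215.7, 230.2]
orientation: [-2.472, -1.934, -0.012]
ft_force: [0.6, 1.1, 0.1]
width: 87.8
turn [ 0.0022 -0.0077  0.012 ] q6 -0.86
turn [ 0.012   0.0034 -3.1296] q6 -0.86
shift tool [-441.8  270.    -2.6] tcp [393.1 215.7 230.2] toolx yaw 76.09 tilt [ 0.004  0.007 -1.   ] t 1.7833 w 87.7952686216396 F [0.6 1.1 0.1]
```

```bash
python3 -m handwheel '[[[0,0,0],[-34,21,0],1],[[0,0,0],[-34,21,0],1],[[0,0,0],[-34,21,0],1],[[0,0,0],[-34,21,0],1],[[0,0,0],[-34,21,0],1],[[0,0,0],[-34,21,0],1],[[0,0,0],[-34,21,0],1],[[0,0,0],[-34,21,0],1],[[0,0,0],[-34,21,0],1],[[0,0,0],[-34,21,0],1]]'
python3 - <<'E'
from h import *
goto([549,-278,230],75.4)
im=ctrl.get_image('wrist'); save(im,'w1'); spots(im,['tweezers_grip','tweezers_jaws'])
E
```

```text
t: 2.62
ee_pos: [518.8, -181.9, 231.7]
orientation: [2.474, 1.933, 0.024]
ft_force: [0.1, 1.2, 1.2]
width: 88.0
turn [ 0.011  -0.0111  0.0109] q6 -1.7
turn [ 0.0173  0.0172 -3.1306] q6 -1.7
shift tool [-86.   52.5   1.3] tcp [ 518.8 -181.9  231.7] toolx yaw 76.03 tilt [ 0.013  0.008 -1.   ] t 2.6167 w 87.97276024427731 F [0.1 1.2 1.2]
tweezers_grip 0.69 [ 428. -231.   79.] [207. 118.]
tweezers_grip 0.6 [ 545. -280.   97.] [191. 249.]
tweezers_grip 0.5 [631.  50.  35.] [489. 230.]
tweezers_jaws 0.85 [ 550. -282.   30.] [206. 232.]
tweezers_jaws 0.76 [ 426. -236.   11.] [215. 119.]
```

View pics/w1.png

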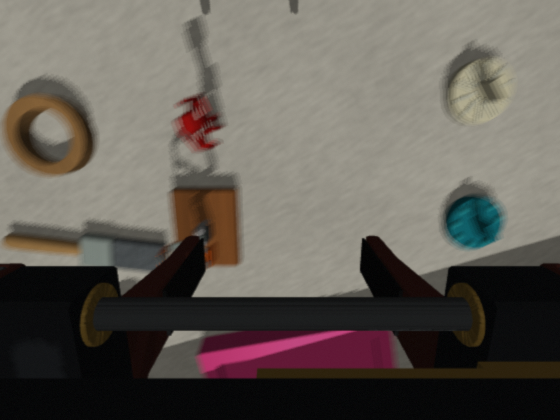

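The blurred wrist view shows the stand at (205,225), square to the tool, and the red look-alike at (198,122).

```bash
python3 -m handwheel '[[[0,0,0],[-29,17.5,0],1],[[0.005,-0.005,0.005],[-29,17.5,0],1],[[0.005,-0.005,0.005],[-20,12,0],1],[[0,0,0],[-4,3,0],1],[[0,0,0],[0,0,0],1],[[0,0,0],[0,0,0],1],[[0,0,0],[0,0,0],1],[[0,0,0],[0,0,0],1],[[0,0,0],[0,0,0],1],[[0,0,0],[0,0,0],1]]'
python3 - <<'E'
from h import *
goto([549,-278,230],75.4)
for n in ['wrist','top','side']:
    im=ctrl.get_image(n); save(im,n+'2'); spots(im,['tweezers_grip','tweezers_jaws'])
    P=[549,-278,139],[549,-278,100],[549,-278,52],[549,-278,20];print(px(im,P).round(1).tolist())
E
```

```text
t: 3.6
ee_pos: [544.6, -265.3, 229.9]
orientation: [-2.475, -1.922, -0.0]
ft_force: [0.8, 0.9, 0.4]
width: 87.5
turn [-0.0064 -0.0052  0.0047] q6 -1.8
turn [ 0.0082 -0.01   -3.1368] q6 -1.8
shift tool [-11.3   7.4  -0.2] tcp [ 544.6 -265.3  229.9] toolx yaw 75.67 tilt [-0.005  0.007 -1.   ] t 3.6 w 87.50081529066821 F [0.8 0.9 0.4]
tweezers_grip 0.89 [ 544. -280.  100.] [266. 208.]
tweezers_grip 0.57 [ 429. -231.   80.] [287.  70.]
tweezers_jaws 0.83 [ 425. -235.   13.] [281.  79.]
tweezers_jaws 0.69 [ 551. -277.   30.] [272. 197.]
[[268.0, 224.0], [269.5, 211.8], [271.0, 200.5], [271.7, 194.5]]
tweezers_grip 0.83 [ 431. -233.   79.] [393. 247.]
tweezers_grip 0.41 [ 548. -276.   99.] [416. 194.]
tweezers_jaws 0.81 [ 428. -234.    9.] [384. 247.]
tweezers_jaws 0.5 [ 548. -280.   30.] [407. 196.]
[[423.8, 191.5], [417.1, 193.1], [409.5, 195.0], [404.9, 196.1]]
tweezers_grip 0.94 [ 432. -233.   84.] [231. 339.]
tweezers_grip 0.84 [ 550. -280.   97.] [306. 357.]
tweezers_jaws 0.97 [ 427. -234.   15.] [232. 357.]
tweezers_jaws 0.9 [ 548. -280.   34.] [304. 373.]
[[306.2, 343.4], [305.6, 354.6], [304.9, 367.1], [304.5, 374.9]]
```

View pics/wrist2.png

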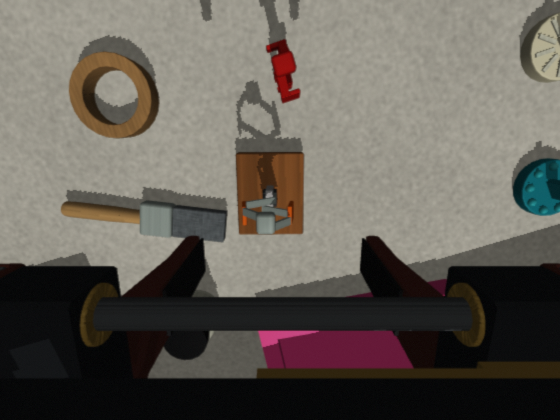

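View pics/side2.png

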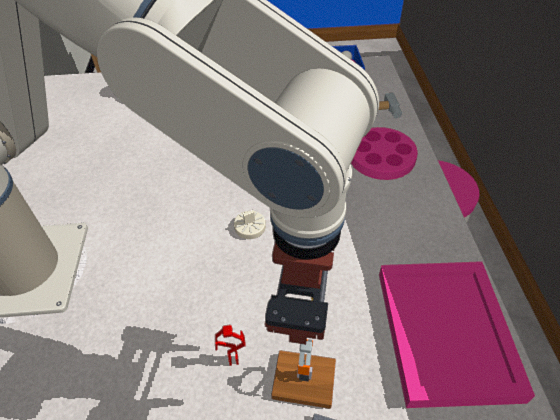

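```bash
python3 - <<'E'
import cv2
a=cv2.imread('pics/wrist2.png');
cv2.imwrite('pics/w2a.png',cv2.resize(a[145:245,225:315],None,fx=6,fy=6,interpolation=2))
E
```

```text
(no output)
```

View pics/w2a.png

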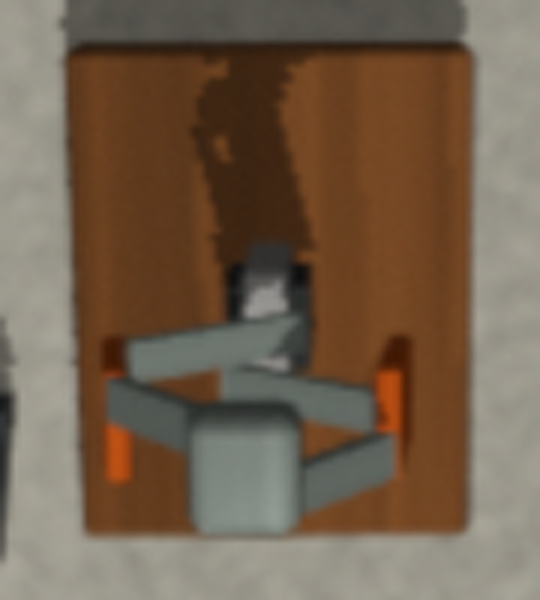

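```bash
python3 -m handwheel '[[[-0.005,-0.005,0.003],[-13,7,0],1],[[0,0,0],[0,0,0],1],[[0,0,0],[0,0,0],1],[[0,0,0],[0,0,20],1],[[0,0,0],[0,0,20],1],[[0,0,0],[0,0,10],1],[[0,0,0],[0,0,0],1],[[0,0,0],[0,0,0],1],[[0,0,0],[0,0,0],1],[[0,0,0],[0,0,0],1]]'
python3 - <<'E'
from h import *
goto([548.5,-279.8,89],75.5)
im=ctrl.get_image('wrist'); save(im,'w3'); spots(im,['tweezers_grip','tweezers_jaws'])
P=[548.5,-279.8,139],[548.5,-279.8,112],[548.5,-279.8,20];print(px(im,P).round(1).tolist())
E
```

```text
t: 4.88
ee_pos: [550.1, -284.8, 180.0]
orientation: [2.485, 1.917, 0.001]
ft_force: [-0.1, 0.1, 0.0]
width: 87.6
turn [ 0.0028  0.0016 -0.0036] q6 -1.81
turn [ 2.400e-03 -4.300e-03  3.138e+00] q6 -1.81
shift tool [ 4.6 -3.1 91. ] tcp [ 550.1 -284.8  180. ] toolx yaw 75.29 tilt [ 0.002 -0.002 -1.   ] t 4.8833 w 87.55560297365419 F [-0.1  0.1  0. ]
tweezers_grip 0.93 [ 544. -279.  101.] [287. 209.]
tweezers_grip 0.86 [ 426. -233.   79.] [307.  39.]
tweezers_jaws 0.76 [ 429. -235.   11.] [301.  61.]
tweezers_jaws 0.73 [ 551. -279.   30.] [288. 197.]
tweezers_jaws 0.51 [ 547. -281.   99.] [286. 213.]
[[289.0, 231.0], [288.3, 219.1], [286.6, 193.3]]
```

View pics/w3.png

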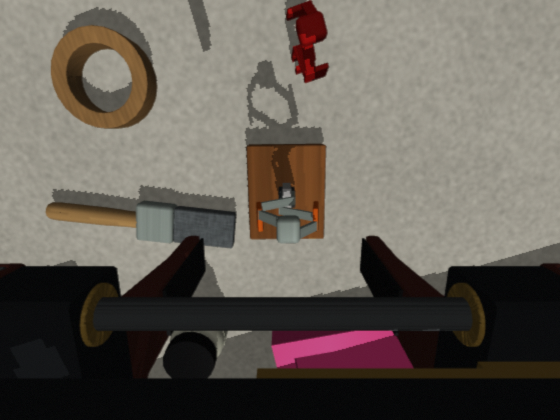

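```bash
python3 -m handwheel '[[[0.003,0.002,-0.004],[4.6,-3.1,0],1],[[0,0,0],[0,0,0],1],[[0,0,0],[0,0,0],1],[[0,0,0],[0,0,0],1],[[0,0,0],[0,0,10],1],[[0,0,0],[0,0,10],1],[[0,0,0],[0,0,0],1],[[0,0,0],[0,0,0],1],[[0,0,0],[0,0,0],1],[[0,0,0],[0,0,0],1]]'
python3 - <<'E'
from h import *
goto([548.5,-279.8,89],75.5)
E
```

```text
t: 5.87
ee_pos: [548.3, -278.9, 158.4]
orientation: [2.483, 1.925, 0.001]
ft_force: [-0.2, 0.2, 0.8]
width: 88.1
turn [ 0.0006 -0.0004  0.0012] q6 -1.81
turn [ 7.0000e-04  9.0000e-04 -3.1404e+00] q6 -1.81
shift tool [-0.9  0.4 69.4] tcp [ 548.3 -278.9  158.4] toolx yaw 75.57 tilt [ 0.001  0.    -1.   ] t 5.8667 w 88.13664231738196 F [-0.2  0.2  0.8]
```

```bash
python3 -m handwheel '[[[0,0,0],[-0.9,0.4,0],1],[[0,0,0],[0,0,15],1],[[0,0,0],[0,0,15],1],[[0,0,0],[0,0,15],1],[[0,0,0],[0,0,15],1],[[0,0,0],[0,0,7],1],[[0,0,0],[0,0,0],1],[[0,0,0],[0,0,0],1],[[0,0,0],[0,0,0],1],[[0,0,0],[0,0,0],1]]'
python3 - <<'E'
from h import *
goto([548.5,-279.8,89],75.5)
im=ctrl.get_image('side'); save(im,'s4')
im=ctrl.get_image('wrist'); save(im,'w4')
P=[548.5,-279.8,139],[548.5,-279.8,112],[548.5,-279.8,20];print(px(im,P).round(1).tolist())
E
```

```text
t: 6.7
ee_pos: [551.8, -282.2, 93.2]
orientation: [2.477, 1.92, 0.006]
ft_force: [-0.2, -0.5, 0.2]
width: 87.8
turn [0.0082 0.0015 0.0009] q6 -1.81
turn [-2.4000e-03  1.2900e-02 -3.1407e+00] q6 -1.81
shift tool [ 1.5 -3.8  4.1] tcp [ 551.8 -282.2   93.2] toolx yaw 75.55 tilt [ 0.008 -0.004 -1.   ] t 6.7 w 87.82557214665502 F [-0.2 -0.5  0.2]
[[286.3, 301.2], [285.6, 270.0], [284.3, 215.2]]
```

View pics/w4.png

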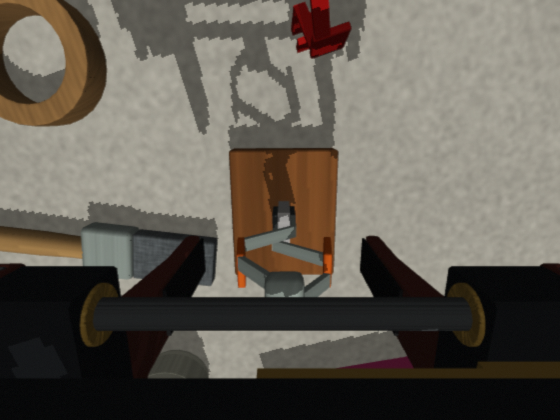

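View pics/s4.png

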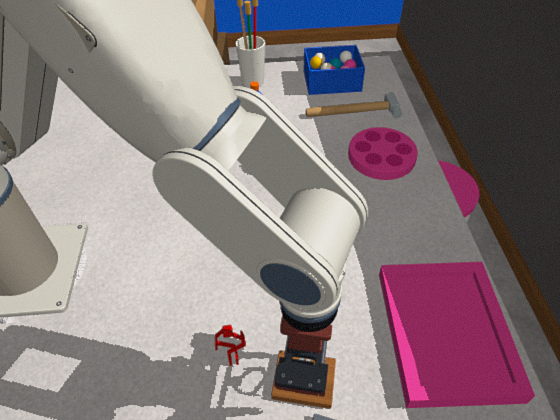

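```bash
python3 -m handwheel '[[[0.006,0.001,0.001],[1.5,-3.5,4],1],[[0,0,0],[0,0,0],1],[[0,0,0],[0,0,0],1],[[0,0,0],[0,0,0],1],[[0,0,0],[0,0,0],1],[[0,0,0],[0,0,0],1],[[0,0,0],[0,0,0],1],[[0,0,0],[0,0,0],1],[[0,0,0],[0,0,0],1],[[0,0,0],[0,0,0],1]]'
python3 - <<'E'
from h import *
goto([548.5,-279.8,89],75.5)
E
```

```text
t: 7.63
ee_pos: [549.4, -280.1, 90.5]
orientation: [2.481, 1.921, 0.003]
ft_force: [0.2, 0.3, -0.2]
width: 88.0
turn [ 0.0045  0.0012 -0.0001] q6 -1.81
turn [ 1.8000e-03 -7.0000e-03  3.1415e+00] q6 -1.81
shift tool [ 0.  -0.9  1.5] tcp [ 549.4 -280.1   90.5] toolx yaw 75.5 tilt [ 0.004 -0.002 -1.   ] t 7.6333 w 87.95460282865645 F [ 0.2  0.3 -0.2]
```

```bash
python3 -m handwheel '[[[0.004,0.001,0],[0,-0.8,1],0.55],[[0,0,0],[0,0,0],0.55],[[0,0,0],[0,0,0],0.5],[[0,0,0],[0,0,0],0.45],[[0,0,0],[0,0,0],0.3],[[0,0,0],[0,0,0],0.2],[[0,0,0],[0,0,0],0.1],[[0,0,0],[0,0,0],0],[[0,0,0],[0,0,0],0],[[0,0,0],[0,0,0],0]]'
python3 - <<'E'
from h import *
goto([548.5,-279.8,89],75.5)
im=ctrl.get_image('wrist'); save(im,'w5')
E
```

```text
t: 8.47
ee_pos: [548.2, -279.7, 89.0]
orientation: [-2.484, -1.923, 0.001]
ft_force: [0.5, -0.3, -1.2]
width: 39.2
turn [-0.0007 -0.0001 -0.0002] q6 -1.81
turn [-2.0000e-04  1.1000e-03  3.1414e+00] q6 -1.81
shift tool [-0.   0.3  0. ] tcp [ 548.2 -279.7   89. ] toolx yaw 75.49 tilt [-0.001  0.    -1.   ] t 8.4667 w 39.24043543504652 F [ 0.5 -0.3 -1.2]
```

View pics/w5.png

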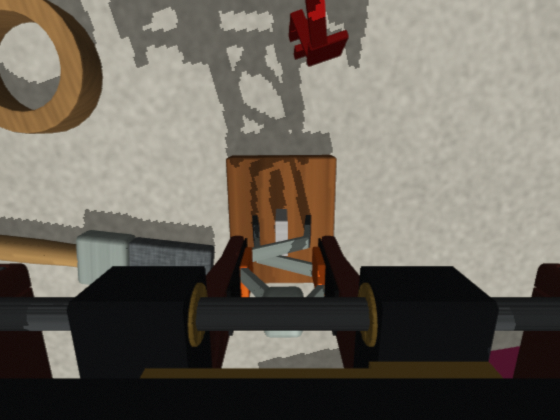

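The pads are squeezed to their stop at 39 mm. In the picture the jaws stand open either side of the tab, at (255,230) and (307,230). Lifting now.

```bash
python3 -m handwheel '[[[0,0,0],[0,0,-6],0],[[0,0,0],[0,0,-8],0],[[0,0,0],[0,0,-8],0],[[0,0,0],[0,0,-8],0],[[0,0,0],[0,0,-10],0],[[0,0,0],[0,0,-12],0],[[0,0,0],[0,0,-14],0],[[0,0,0],[0,0,-14],0],[[0,0,0],[0,0,0],0],[[0,0,0],[0,0,0],0]]'
python3 - <<'E'
from h import *
goto([504,264,200],84)
im=ctrl.get_image('wrist'); save(im,'w6')
im=ctrl.get_image('side'); save(im,'s6')
E
```

```text
t: 9.35
ee_pos: [549.2, -280.2, 180.3]
orientation: [2.481, 1.921, 0.002]
ft_force: [0.4, -0.6, -0.2]
width: 39.6
turn [ 0.0034  0.0012 -0.1484] q6 -1.81
turn [ 1.7000e-03 -5.1000e-03  2.9932e+00] q6 -1.81
shift tool [ 515.5 -180.   -20.8] tcp [ 549.2 -280.2  180.3] toolx yaw 75.5 tilt [ 0.003 -0.002 -1.   ] t 9.35 w 39.57488597676208 F [ 0.4 -0.6 -0.2]
```

View pics/w6.png

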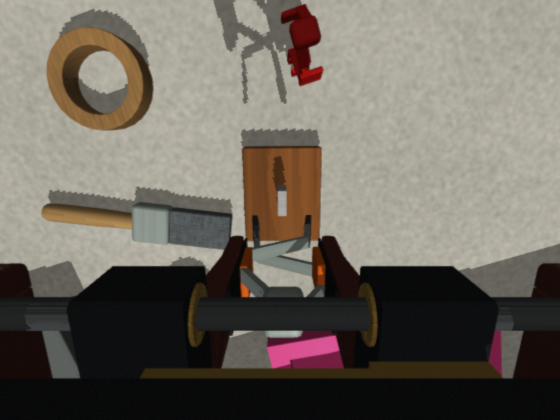

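View pics/s6.png

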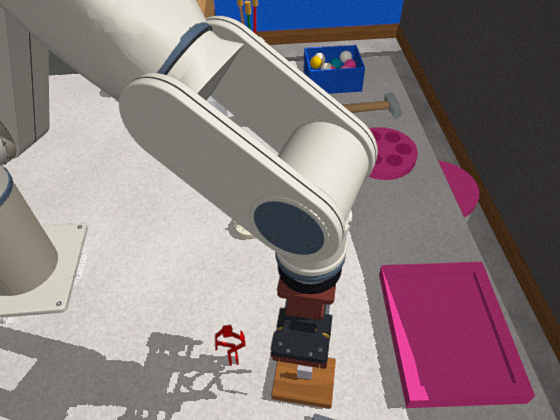

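The tweezers are lifted clear, with jaws open and the bare tab at (282,203). Carrying them to the pink casting.

```bash
python3 -m handwheel '[[[0,0,-0.01],[20,-7,-2],0],[[0,0,-0.01],[30,-10,-2],0],[[0,0,-0.01],[37,-13,-2],0],[[0,0,-0.01],[37,-13,-2],0],[[0,0,-0.01],[37,-13,-2],0],[[0,0,-0.01],[37,-13,-2],0],[[0,0,-0.01],[37,-12,-2],0],[[0,0,-0.01],[37,-12,-2],0],[[0,0,-0.01],[37,-12,-2],0],[[0,0,-0.01],[37,-12,-2],0]]'
python3 - <<'E'
from h import *
goto([504,264,200],84)
E
```

```text
t: 10.28
ee_pos: [499.8, 89.8, 191.4]
orientation: [-2.39, -2.033, 0.011]
ft_force: [0.2, 0.7, -0.4]
width: 39.3
turn [-0.0077  0.0028 -0.0567] q6 -1.25
turn [0.0043 0.0119 3.0849] q6 -1.25
shift tool [172.6 -23.9  -9. ] tcp [499.8  89.8 191.4] toolx yaw 80.75 tilt [-0.008 -0.002 -1.   ] t 10.2833 w 39.337205075774946 F [ 0.2  0.7 -0.4]
```

```bash
python3 -m handwheel '[[[0,0,-0.01],[36,-5,-2],0],[[0,0,-0.01],[36,-5,-2],0],[[0,0,-0.01],[36,-5,-2],0],[[0,0,-0.01],[30,-4,-1],0],[[0,0,-0.01],[20,-3,0],0],[[0,0,0],[8,-1,0],0],[[0,0,0],[0,0,0],0],[[0,0,0],[0,0,0],0],[[0,0,0],[0,0,0],0],[[0,0,0],[0,0,0],0]]'
python3 - <<'E'
from h import *
goto([504,264,200],84)
for n in ['wrist','top','side']:
    im=ctrl.get_image(n); save(im,n+'7'); spots(im,['pink_sprue','tweezers_jaws'])
    print(px(im,[[504,264,50],[504,264,18]]).round(1).tolist())
E
```

```text
t: 11.12
ee_pos: [492.7, 269.0, 191.4]
orientation: [-2.325, -2.1, 0.029]
ft_force: [-0.3, -0.6, -0.4]
width: 39.8
turn [-0.0188  0.0083  0.0031] q6 -0.99
turn [-0.0131 -0.0294 -3.1383] q6 -0.99
shift tool [-3.9 11.6 -8.8] tcp [492.7 269.  191.4] toolx yaw 84.18 tilt [-0.02  -0.006 -1.   ] t 11.1167 w 39.768955618082835 F [-0.3 -0.6 -0.4]
pink_sprue 0.88 [414. 339.  27.] [346. 114.]
pink_sprue 0.79 [501. 266.  36.] [281. 209.]
[[279.3, 214.7], [279.8, 207.2]]
tweezers_jaws 0.48 [ 429. -235.    9.] [385. 247.]
[[170.1, 209.0], [173.1, 209.7]]
pink_sprue 0.69 [504. 265.  39.] [260. 154.]
pink_sprue 0.55 [414. 342.  29.] [224. 140.]
tweezers_jaws 0.94 [ 424. -233.   10.] [231. 358.]
tweezers_jaws 0.41 [493. 271. 139.] [253. 120.]
[[260.3, 151.1], [260.9, 160.9]]
```

View pics/wrist7.png

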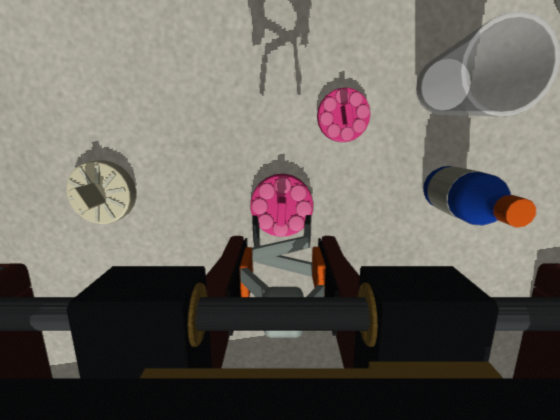

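View pics/side7.png

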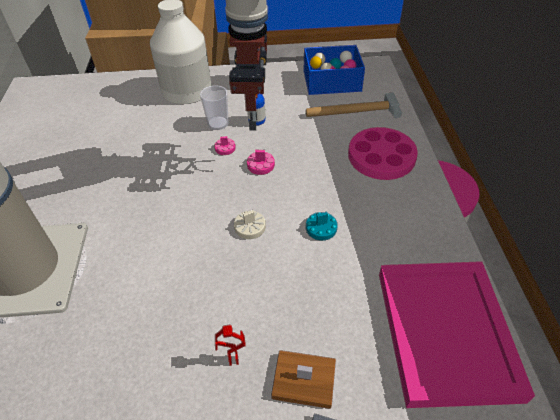

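```bash
python3 - <<'E'
import cv2
a=cv2.imread('pics/wrist7.png');
cv2.imwrite('pics/w7a.png',cv2.resize(a[160:260,235:330],None,fx=6,fy=6,interpolation=2))
E
```

```text
(no output)
```

View pics/w7a.png

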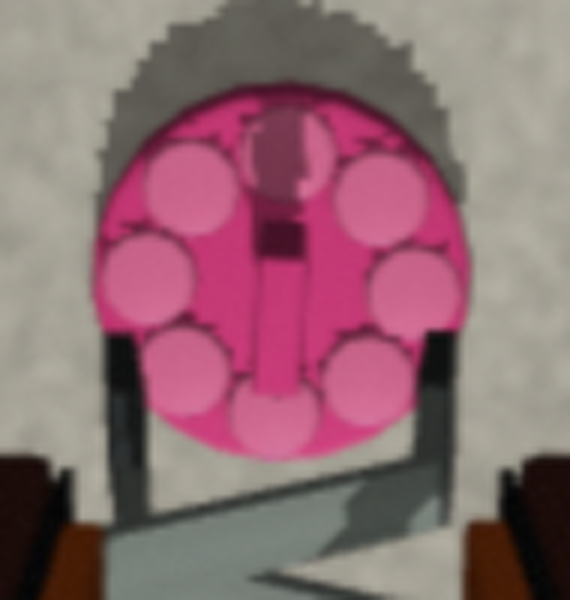

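```bash
python3 - <<'E'
from h import *
goto([504,266,150],83)
E
python3 -m handwheel '[[[-0.01,0.004,0.01],[-1,9,8],0],[[-0.005,0,0.005],[0,0,8],0],[[0,0,0],[0,0,8],0],[[0,0,0],[0,0,8],0],[[0,0,0],[0,0,7],0],[[0,0,0],[0,0,0],0],[[0,0,0],[0,0,0],0],[[0,0,0],[0,0,0],0],[[0,0,0],[0,0,0],0],[[0,0,0],[0,0,0],0]]'
python3 - <<'E'
from h import *
goto([504,266,150],83)
im=ctrl.get_image('wrist');save(im,'w8'); spots(im,['pink_sprue','tweezers_jaws'])
np.savez('w8.npz',**{k:im[k] for k in('rvec','tvec','camera_matrix')})
cv2.imwrite('pics/w8a.png',cv2.cvtColor(cv2.resize(im['pixels'][150:270,220:350],None,fx=6,fy=6,interpolation=2)[:600,:],cv2.COLOR_RGB2BGR))
p,R,o=pose();a=p+R@[0,0,-11+68+11]
E
```

```text
turn [-0.0178  0.0076  0.0216] q6 -0.99
turn [-0.0119 -0.0277 -3.1199] q6 -0.99
shift tool [-2.8 12.2 41.7] tcp [492.9 270.3 191.9] toolx yaw 84.24 tilt [-0.019 -0.006 -1.   ] t 11.5667 w 39.506903543769646 F [ 0.7 -1.  -0.7]
t: 12.4
ee_pos: [501.6, 267.8, 147.0]
orientation: [2.347, 2.088, -0.009]
ft_force: [-0.3, 0.1, -0.5]
width: 39.3
turn [-0.0033  0.0046  0.0054] q6 -0.98
turn [-0.0072 -0.0051 -3.1362] q6 -0.98
shift tool [-1.5  2.5 -3. ] tcp [501.6 267.8 147. ] toolx yaw 83.31 tilt [-0.004 -0.004 -1.   ] t 12.4 w 39.25744215402177 F [-0.3  0.1 -0.5]
pink_sprue 0.78 [499. 268.  38.] [282. 206.]
pink_sprue 0.6 [414. 339.  26.] [355.  96.]
```

View pics/w8a.png

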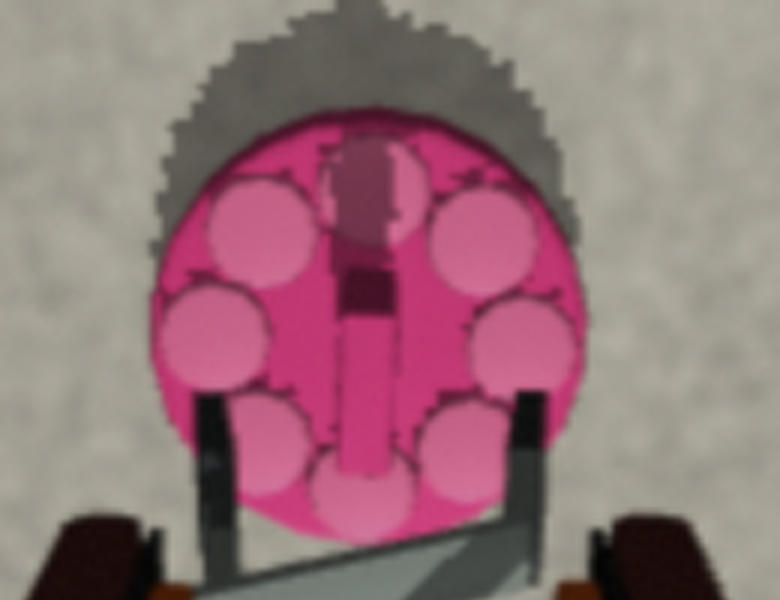

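```bash
python3 - <<'E'
from h import *
im=dict(np.load('w8.npz'))
f=lambda u,v,z:ray(im,(220+(u+.5)/6-.5,150+(v+.5)/6-.5),z)
c=[f(u,v,50) for u,v in [(343,316),(396,316),(391,474),(337,474)]]
print(np.round(c,1),np.mean(c,axis=0).round(1))
for i,j in((3,0),(2,1)):
    d=c[j]-c[i];print(np.degrees(np.arctan2(d[1],d[0])),np.hypot(*d[:2]))
print(np.mean([f(152,335,18),f(585,335,18)],axis=0).round(1))
# jaws: lower ends, inner/outer
p,R,o=pose()
for s in(-1,1):
    for r in(16.5,20.5):
        q=p+R@np.array([s*r,8,69.]); print((px(im,q)[0]-[220,150])*6)
m=np.mean(c,axis=0);goto([m[0],m[1],92],82.5)
E
```

```text
[[491.8 264.1  50. ]
 [492.7 271.4  50. ]
 [515.5 268.   50. ]
 [514.6 260.4  50. ]] [503.7 266.   50. ]
170.9303423233022 23.10655104692104
171.6930438439448 23.09344004705185
[502.9 266.1  18. ]
[242.52848313 497.53825935]
[210.95282823 497.5547559 ]
[502.97827305 497.40218857]
[534.54196242 497.38569827]
turn [-0.0029  0.0044  0.0141] q6 -0.98
turn [-0.0069 -0.0045 -3.1275] q6 -0.98
shift tool [-1.4  2.3 55.1] tcp [501.8 267.8 147.1] toolx yaw 83.31 tilt [-0.003 -0.004 -1.   ] t 12.55 w 39.52125750822112 F [-0.6 -0.2 -0.7]
```

```bash
python3 -m handwheel '[[[-0.003,0.004,0.012],[-1.4,2.2,5],0],[[0,0,0],[0,0,5],0],[[0,0,0],[0,0,5],0],[[0,0,0],[0,0,4],0],[[0,0,0],[0,0,0],0],[[0,0,0],[0,0,0],0],[[0,0,0],[0,0,0],0],[[0,0,0],[0,0,0],0],[[0,0,0],[0,0,0],0],[[0,0,0],[0,0,0],0]]'
python3 - <<'E'
from h import *
goto([503.7,266,92],82.2)
im=ctrl.get_image('wrist');save(im,'w9');np.savez('w9.npz',**{k:im[k] for k in('rvec','tvec','camera_matrix')})
p,R,o=pose()
for y in(-8,8):
  for s in(-1,1):
    for r in(16.5,20.5):
        q=p+R@np.array([s*r,y,69.]); print((px(im,q)[0]-[220,150])*6)
cv2.imwrite('pics/w9a.png',cv2.cvtColor(cv2.resize(im['pixels'][150:270,220:350],None,fx=6,fy=6,interpolation=2)[:600,:],cv2.COLOR_RGB2BGR))
E
```

```text
t: 13.38
ee_pos: [504.2, 266.0, 126.3]
orientation: [2.361, 2.072, 0.001]
ft_force: [-0.7, -0.2, -0.4]
width: 39.7
turn [ 0.0008 -0.0003  0.0059] q6 -0.98
turn [ 5.0000e-04  1.2000e-03 -3.1357e+00] q6 -0.98
shift tool [-0.1 -0.5 34.3] tcp [504.2 266.  126.3] toolx yaw 82.54 tilt [ 0.001  0.    -1.   ] t 13.3833 w 39.66599999112958 F [-0.7 -0.2 -0.4]
[240.3449318  374.90299042]
[208.22534134 374.92007846]
[505.27650831 374.7620433 ]
[537.38275612 374.74496236]
[242.66328282 496.55592391]
[211.09880675 496.57540195]
[503.01705158 496.39526284]
[534.56864211 496.37579275]
```

View pics/w9a.png

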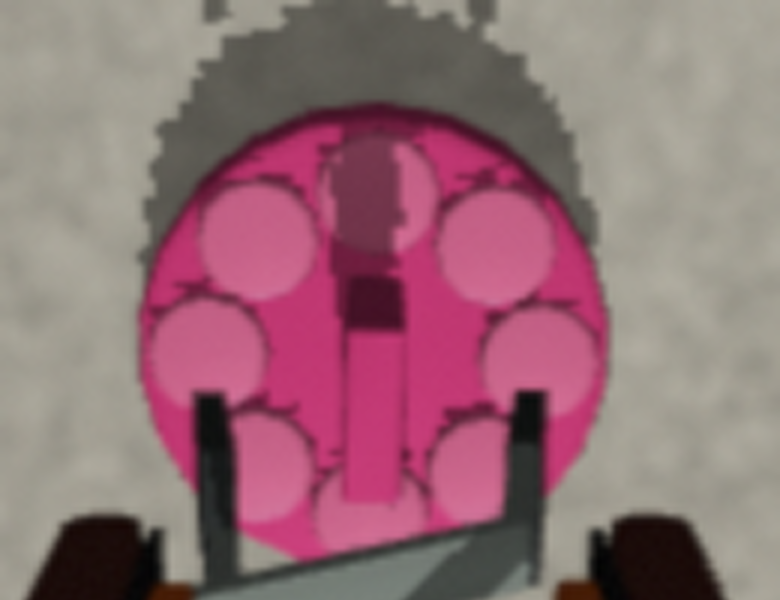

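```bash
python3 - <<'E'
from h import *
im=dict(np.load('w9.npz'))
f=lambda u,v,z:ray(im,(220+(u+.5)/6-.5,150+(v+.5)/6-.5),z)
c=[f(u,v,50) for u,v in [(345,330),(405,330),(401,503),(342,503)]]
print(np.mean(c,axis=0).round(1))
for i,j in((3,0),(2,1)):
    d=c[j]-c[i];print(np.degrees(np.arctan2(d[1],d[0])),np.hypot(*d[:2]))
p,R,o=pose()
for z in (57,62,67):
    a,b=f(193,393,z),f(548,393,z); print(z,R.T@(a-p),R.T@(b-p))
im=ctrl.get_image('side');save(im,'s9')
cv2.imwrite('pics/s9a.png',cv2.cvtColor(cv2.resize(im['pixels'][70:190,200:320],None,fx=5,fy=5,interpolation=2),cv2.COLOR_RGB2BGR))
q=[p+R@np.array([s,y,69.]) for s in(-20.5,20.5) for y in (-8,8)]
print(((px(im,q)-[200,70])*5).round())
E
```

```text
[503.6 265.8  50. ]
171.32186127623692 23.367100999843753
171.47263429294847 23.367262379800064
57 [-22.78824184  -5.89757899  69.2985683 ] [21.58971788 -5.86829165 69.31331055]
62 [-22.28391258  -7.33110169  64.29749274] [21.1013689  -7.30246947 64.31190523]
67 [-21.77958332  -8.76462438  59.29641719] [20.61301992 -8.73664728 59.31049991]
[[281. 419.]
 [314. 420.]
 [288. 364.]
 [321. 364.]]
```

View pics/s9a.png

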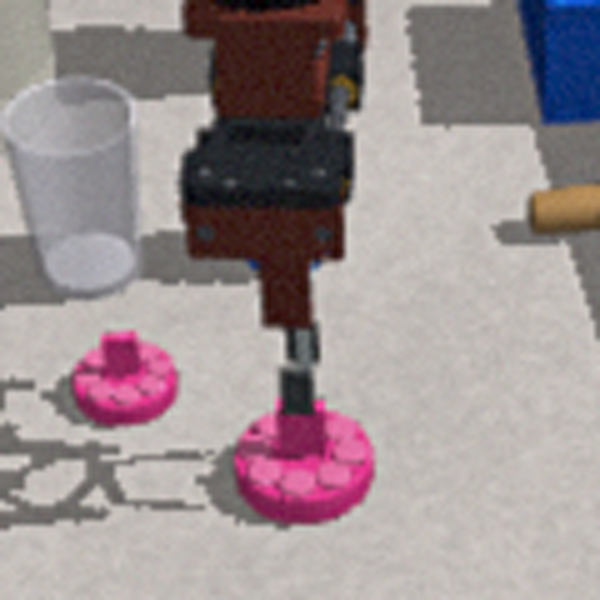

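```bash
python3 - <<'E'
from h import *
im=ctrl.get_image('side')
a=np.radians(-8.2);d=np.array([np.cos(a),np.sin(a),0]);n=np.array([-d[1],d[0],0])
for z in(50,18):
    q=[np.array([503.6,265.8,z])+s*12*d-4*n for s in(-1,1)]
    print(z,((px(im,q)-[200,70])*5).round())
E
```

```text
50 [[275. 408.]
 [324. 409.]]
18 [[279. 457.]
 [327. 458.]]
```

```bash
python3 -m handwheel '[[[0,0,0.016],[0,0,4],0],[[0,0,0],[0,0,5],0],[[0,0,0],[0,0,5],0],[[0,0,0],[0,0,5],0],[[0,0,0],[0,0,5],0],[[0,0,0],[0,0,4],0],[[0,0,0],[0,0,3],0],[[0,0,0],[0,0,0],0],[[0,0,0],[0,0,0],0],[[0,0,0],[0,0,0],0]]'
python3 - <<'E'
from h import *
goto([504,266,92.5],81.5)
im=ctrl.get_image('wrist');save(im,'w10')
cv2.imwrite('pics/w10a.png',cv2.cvtColor(cv2.resize(im['pixels'][150:270,220:350],None,fx=5,fy=5,interpolation=2),cv2.COLOR_RGB2BGR))
im=ctrl.get_image('side');save(im,'s10')
cv2.imwrite('pics/s10a.png',cv2.cvtColor(cv2.resize(im['pixels'][70:190,200:320],None,fx=5,fy=5,interpolation=2),cv2.COLOR_RGB2BGR))
E
```

```text
t: 14.37
ee_pos: [503.7, 265.7, 90.9]
orientation: [2.38, 2.051, -0.001]
ft_force: [0.4, -0.4, -0.3]
width: 39.2
turn [-0.0005  0.0006  0.0003] q6 -0.96
turn [-1.0000e-03 -8.0000e-04 -3.1413e+00] q6 -0.96
shift tool [ 0.3  0.3 -1.6] tcp [503.7 265.7  90.9] toolx yaw 81.52 tilt [-0.001 -0.001 -1.   ] t 14.3667 w 39.22324021813098 F [ 0.4 -0.4 -0.3]
```

View pics/w10a.png

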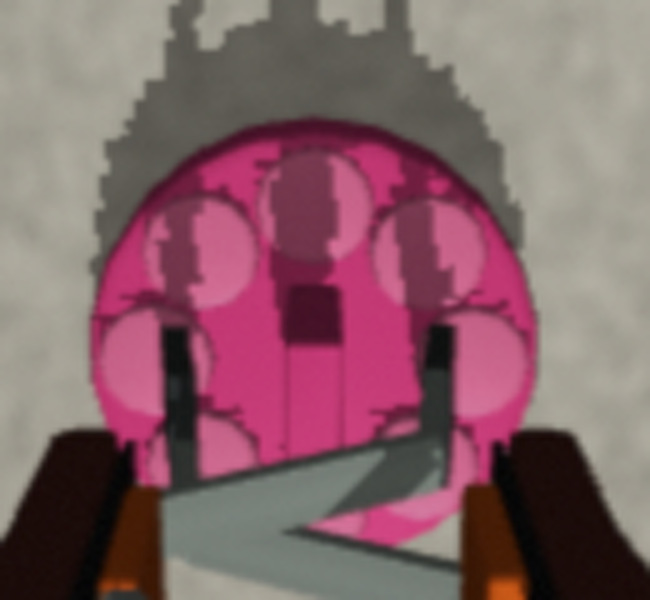

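View pics/s10a.png

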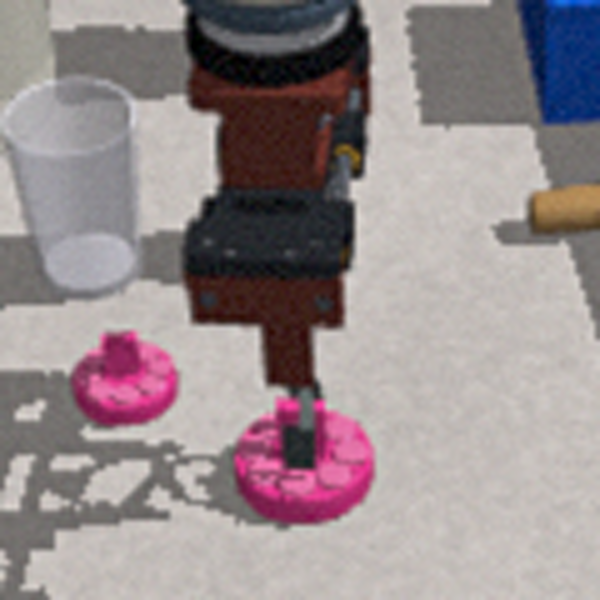

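The jaws straddle the tab: in the wrist crop they are at u≈163 and 455, with the tab at 287–343. They reach down to the casting top, and there is no contact force. Releasing gradually.

```bash
python3 -m handwheel '[[[0,0,0],[0.5,0.3,0],0.46],[[0,0,0],[0,0,0],0.48],[[0,0,0],[0,0,0],0.5],[[0,0,0],[0,0,0],0.52],[[0,0,0],[0,0,0],0.54],[[0,0,0],[0,0,0],0.56],[[0,0,0],[0,0,0],0.58],[[0,0,0],[0,0,0],0.62],[[0,0,0],[0,0,0],0.7],[[0,0,0],[0,0,0],0.8]]'
python3 - <<'E'
from h import *
goto([504,266,92.5],81.5)
im=ctrl.get_image('wrist');save(im,'w11')
im=ctrl.get_image('side');save(im,'s11')
cv2.imwrite('pics/s11a.png',cv2.cvtColor(cv2.resize(im['pixels'][70:190,200:320],None,fx=5,fy=5,interpolation=2),cv2.COLOR_RGB2BGR))
E
```

```text
t: 15.3
ee_pos: [504.9, 266.6, 92.5]
orientation: [2.379, 2.051, 0.003]
ft_force: [-0.2, -0.6, 0.4]
width: 64.5
turn [ 0.0018 -0.0008  0.0004] q6 -0.96
turn [ 1.3000e-03  2.8000e-03 -3.1412e+00] q6 -0.96
shift tool [-0.7 -0.8  0. ] tcp [504.9 266.6  92.5] toolx yaw 81.52 tilt [ 0.002  0.001 -1.   ] t 15.3 w 64.50386975497106 F [-0.2 -0.6  0.4]
```

View pics/w11.png

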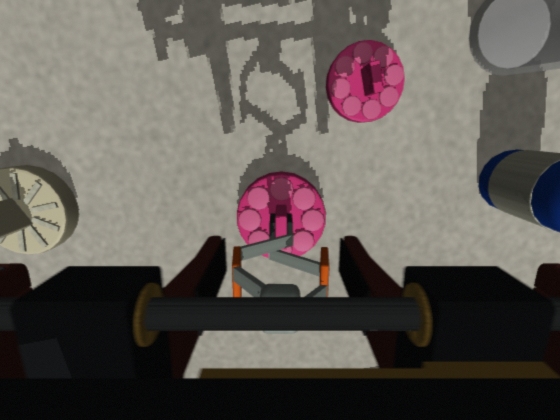

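View pics/s11a.png

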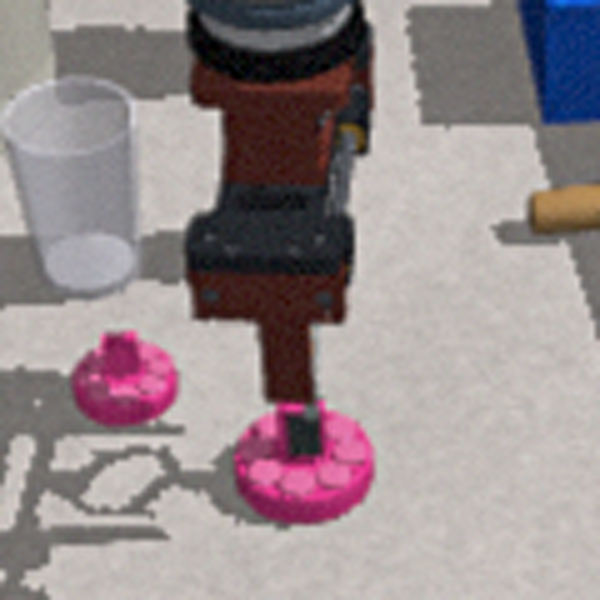

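Clipped. The jaws are shut on the tab and the fingers are clear of the pads, which are at (237,272) and (325,265). Opening fully and retreating straight up.

```bash
python3 -m handwheel '[[[0,0,0],[-0.7,-0.8,0],1],[[0,0,0],[0,0,0],1],[[0,0,0],[0,0,0],1],[[0,0,0],[0,0,-5],1],[[0,0,0],[0,0,-10],1],[[0,0,0],[0,0,-15],1],[[0,0,0],[0,0,-25],1],[[0,0,0],[0,0,-30],1],[[0,0,0],[0,0,-30],1],[[0,0,0],[0,0,-20],1]]'
python3 - <<'E'
from h import *
goto([504,266,92.5],81.5)
for n in ['wrist','side','top']:
    im=ctrl.get_image(n);save(im,n+'12'); spots(im,['tweezers_jaws','tweezers_grip','pink_sprue','cream_sprue','turquoise_sprue'])
    if n=='side': cv2.imwrite('pics/s12a.png',cv2.cvtColor(cv2.resize(im['pixels'][70:190,200:320],None,fx=5,fy=5,interpolation=2),cv2.COLOR_RGB2BGR))
    if n=='wrist':
        print(px(im,[[504,266,50],[504,266,141],[504,266,102]]))
        cv2.imwrite('pics/w12a.png',cv2.cvtColor(cv2.resize(im['pixels'][160:280,220:350],None,fx=5,fy=5,interpolation=2),cv2.COLOR_RGB2BGR))
E
```

```text
t: 16.23
ee_pos: [500.7, 264.4, 231.6]
orientation: [-2.378, -2.05, 0.013]
ft_force: [1.5, 0.1, 0.6]
width: 87.8
turn [-0.0065  0.0049  0.0004] q6 -0.96
turn [-0.0077 -0.0103 -3.1412] q6 -0.96
shift tool [  2.7   3.9 139.1] tcp [500.7 264.4 231.6] toolx yaw 81.52 tilt [-0.007 -0.004 -1.   ] t 16.2333 w 87.75771713570121 F [1.5 0.1 0.6]
tweezers_jaws 0.66 [507. 265.  34.] [284. 195.]
tweezers_grip 0.66 [500. 265. 100.] [284. 203.]
tweezers_grip 0.56 [469.  69.  32.] [112. 188.]
pink_sprue 0.63 [501. 265.  35.] [283. 191.]
pink_sprue 0.63 [414. 342.  25.] [341. 102.]
cream_sprue 0.79 [469.  70.  31.] [113. 187.]
[[284.64580027 195.8525895 ]
 [285.09801068 218.95964646]
 [284.87093108 207.35632839]]
tweezers_jaws 0.95 [ 426. -232.   13.] [232. 357.]
tweezers_jaws 0.51 [505. 264.  35.] [261. 156.]
tweezers_grip 0.77 [ 432. -232.   81.] [231. 339.]
tweezers_grip 0.66 [506. 269. 101.] [260. 133.]
pink_sprue 0.95 [502. 266.  36.] [260. 155.]
pink_sprue 0.53 [414. 341.  29.] [224. 140.]
cream_sprue 0.69 [475.  67.  36.] [252. 217.]
turquoise_sprue 0.88 [629.  53.  31.] [323. 218.]
turquoise_sprue 0.74 [505. 265. 101.] [260. 134.]
tweezers_jaws 0.59 [ 427. -234.    8.] [384. 247.]
tweezers_grip 0.54 [ 429. -235.   79.] [394. 248.]
cream_sprue 0.74 [469.  70.  37.] [256. 227.]
turquoise_sprue 0.77 [629.  50.  34.] [266. 158.]
```

View pics/w12a.png

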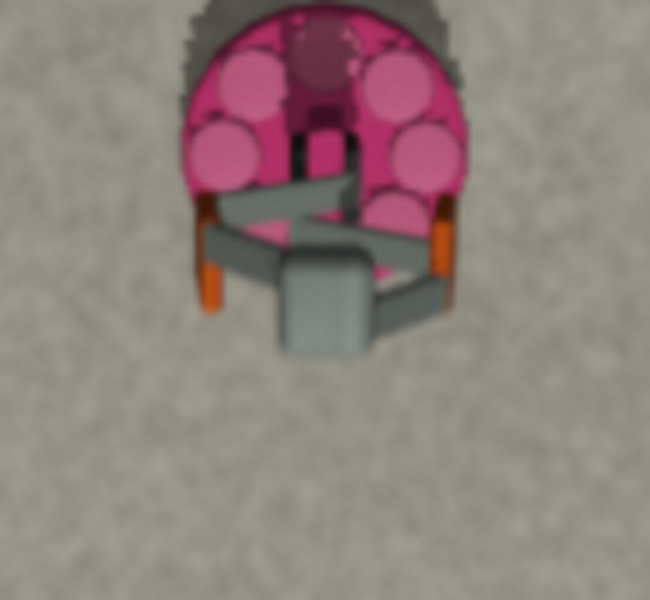

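View pics/s12a.png

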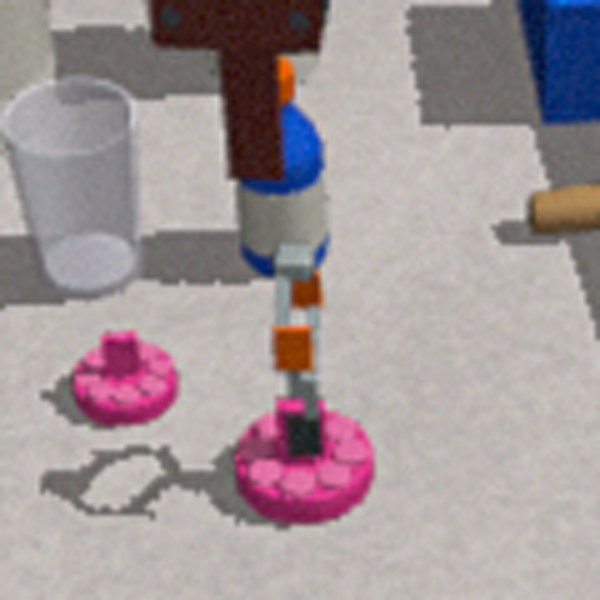

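View pics/side12.png

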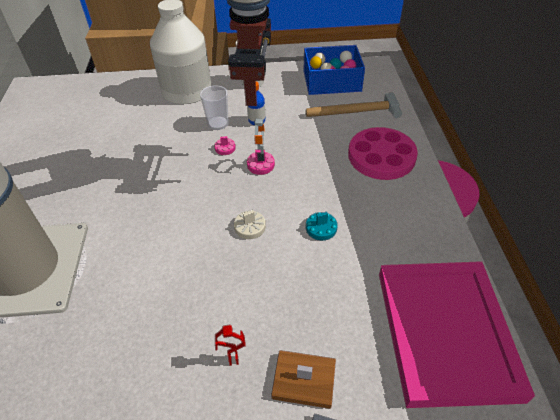

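```bash
python3 - <<'E'
from h import *
im=ctrl.get_image('side');save(im,'s13');o=np.array([200,70])
a=np.radians(-8.4);d=np.array([np.cos(a),np.sin(a),0]);n=np.array([-d[1],d[0],0])
for e in (20,22,24,26):
    c=np.array([504.5,266,e])
    print(e,'jaw end',((px(im,[c-8*d-8*n,c+8*d-8*n])-o)*5).round().tolist(),'top',((px(im,[c-9*d+[0,0,119],c+9*d+[0,0,119]])-o)*5).round().tolist(),'pad lo',((px(im,[c-9*d-24.5*n+[0,0,68],c+9*d-24.5*n+[0,0,68]])-o)*5).round().tolist())
cv2.imwrite('pics/s13a.png',cv2.cvtColor(cv2.resize(im['pixels'][115:175,225:295],None,fx=10,fy=10,interpolation=2),cv2.COLOR_RGB2BGR))
E
```

```text
20 jaw end [[288.0, 459.0], [320.0, 460.0]] top [[273.0, 255.0], [312.0, 257.0]] pad lo [[274.0, 376.0], [313.0, 377.0]]
22 jaw end [[287.0, 456.0], [320.0, 457.0]] top [[273.0, 252.0], [312.0, 253.0]] pad lo [[274.0, 372.0], [312.0, 374.0]]
24 jaw end [[287.0, 453.0], [320.0, 454.0]] top [[273.0, 248.0], [312.0, 249.0]] pad lo [[274.0, 369.0], [312.0, 370.0]]
26 jaw end [[287.0, 450.0], [319.0, 451.0]] top [[272.0, 245.0], [312.0, 246.0]] pad lo [[274.0, 366.0], [312.0, 367.0]]
```

View pics/s13a.png

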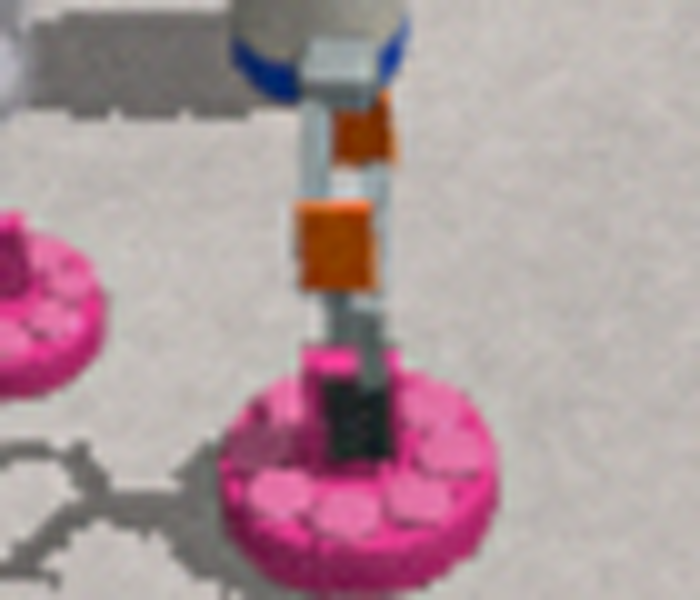

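The side crop shows the tweezers upright, and their jaw ends, pad and top fit the projected model with the jaw ends at z≈23 mm. The arm is clear, so I'm handing in.

```bash
python3 - <<'E'
from h import *
print(ctrl.close_job(), ctrl.get_obs()['t'])
E
```

```text
the job is handed in; nothing more can be done
the job is handed in; nothing more can be done
```

The tweezers are clipped on the larger pink casting's sprue and holding by themselves. I handed the job in at about 17 s, with the open gripper some 80 mm above them.

**What I did:** I squeezed the orange pads to their stop at about 39 mm, lifted the tweezers straight off the stand and carried them to the pink casting. There I lowered the open jaws over the tab, squared to it, opened the fingers gradually and backed straight up.

**Last checks:**
- **Fit on the sprue:** the side picture matches upright tweezers with the jaw ends about 23 mm above the table. They overlap the tab by about 27 mm and sit 1–2 mm from its middle along its width.
- **Castings:** the pink casting is within about 2 mm of where it was, and the cream and turquoise ones show no shift beyond measuring error.
- **Forces:** the readings I took stayed under 2 N.

**Disagreements:**
- The sprue's angle came out about 2° different in the top and wrist pictures; I used the wrist value.
- The wrist and side pictures differed by about 2 mm on where the jaws sat along the tab's width.
- In the last pictures the networks gave two low-confidence mislabels: the cream sprue as the grip, and the grip as the turquoise sprue. Both were clear from the pictures.

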